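Lay out the shoe-care kit on its outline pads

ROBOT

A 6-joint arm with a two-finger parallel gripper is mounted at the origin on the work surface. World frame = base frame: x ahead of the robot, y to its left, z up, the work surface at z = 0. Lengths are in m, angles in rad, forces in N, time in s.
With the tool pointing down it reaches from about 0.3 to 0.775 m from the base axis. Payload 14.6 kg.
Tool frame: the origin (TCP) lies between the finger pads; the fingertips stand ctrl.tip_extent ahead of it and the grasp point (between the pads) lies 3 mm ahead of it (ctrl.tip_extent is the distance from the TCP to the fingertips, in m); z points along the fingers, y is the line along which they close (so a half turn about z gives the same grasp; the last joint's range is limited). The gripper opens to 94 mm and grips with 3 to 60 N. Pads are 16 mm wide; open, the fingers measure 119 mm over their backs; the gripper's body (75 mm by 177 mm) begins 78 mm behind the grasp point.
Start: joints at [1.17, 0.3, 1.521, -0, 1.321, -0.067], TCP at [0.18, 0.52, 0.227] pointing down, gripper open.
Joint ranges: [-3.03, 3.03], [-0.79, 2.21], [0.23, 2.52], [-1.04, 4.18], [0, 3.07], [-2.55, 2.55]. Speed limits (rad/s): [2.22, 2.22, 2.57, 3.14, 3.14, 3.14].

INTERFACE

Orientations are given as [roll, pitch, yaw] about the fixed x, y, z axes, in that order (R = Rz(yaw) Ry(pitch) Rx(roll)).
In Python, from station import ctrl, eyes gives the robot as it stands. The module is installed in compiled form; this text tells all that it offers.
- The arm moves only by the shell command python3 -m crank 'ROWS' [OPENING] [FORCE]. ROWS is a JSON object whose key "increments" holds a list of rows, 1 to 10 of them, each of 6 numbers: dx, dy, dz in shares of the most that a row can go, 1 being 50 mm, then a rotation vector rx, ry, rz in a scale on which 1.0 is pi rad; each row shifts and turns the commanded pose from where the row before left it, along the tool's axes as they then stand; what a row does not reach is not made up. A row lasts 1/10 s, in which the tool goes at most 0.05 m and 0.15 rad, less where a joint would pass 70% of its speed; a pose out of reach is approached as far as the arm can. OPENING is the finger opening in m, set as the command begins (- or left out keeps the last). The fingers move at their own pace and stop on an object; FORCE is the grip in N (left out, the last holds). Time passes only in rows, so rows that do not move let the fingers close. It prints the time, the measured TCP pose, the force, the opening and the grip force at its end. No shift or turn number may pass 1 either way. Input that does not fit is refused with a message, and nothing moves.
- ctrl.get_obs(): the state, without advancing time (a new reading comes with each control period).
- eyes.camera(name): name is "scene" or "top"; returns a dict with "pixels" (480x640x3 uint8, blue, green, red), "fx", "fy", "cx", "cy" (pixels), "extrinsics" (4x4, takes a point from camera to world coordinates). Camera axes: x right, y up, looking along -z (the intrinsics and any distortion apply to the point x, -y, -z); pixel columns grow to the right and rows downward; lengths in m; the calibration is good to about 2 mm. A picture is of the moment at which its call begins. There is no depth.
- ctrl.hand_in(): hands the job in; it is judged then, once.
The state is a dict: "time_s": time; "qpos": joint angles; "joint_vel": joint speeds; "tau": joint torques, N m; "ee_pos": TCP position; "eef_rot": TCP orientation; "force": force on the tool from outside, world axes, zero at the start; "moment": the same for the moment, N m; "grip_width": finger opening in m; "grip_force": force on a finger pad.
Only numpy, scipy, OpenCV 4.12 (cv2) and the standard library are available. Lean on these libraries where they do the work, as an engineer would, in place of code of your own. Each camera call takes 0.05 s, during which the arm holds its last target. There are 200 camera calls.

TASK

Put the shoe-care kit away: set the polish tin, the brush and the two wooden shoe trees each on the cork pad whose dark outline has its shape and size, lying upright and squarely over the outline so that it covers it. The tin's lid and the brush's blue back stay uppermost (the brush may point either way along its outline), and each shoe tree's broad rounded toe must lie on the toe end of its outline. Let go of everything and leave it at rest.

Things in the scene. Friction and masses are not known exactly. Their poses are not given: they have to be found in the camera images.
- tin: Round dark-brown polish tin, 64 mm across its lid (bright steel lower part 61 mm across, up to 13 mm high), 28 mm high, about 120 g, closed and lying flat, lid up. Origin: centre of the underside, z up.
- brush: Shoe brush with white nylon bristles down and a blue plastic back up: 130 mm long (x), back 46 mm wide (y) and 20 mm thick from 24 to 44 mm above the bottom; the bristles (stiff, 36 mm wide) below that. About 130 g. Origin: centre of the underside; x along the length, z up.
- long_tree: Longer of two wooden child's shoe trees, 170 mm. Sole down. Toe block: parallel sides 54 mm apart, 34 mm high, x = -9 to +58, then the round toe; instep block on it, x = -4 to 28, top at 45 mm; thin steel bar to a round heel block 40 mm across at x = -65, 45 mm high. About 200 g. Grip across the toe block near x = +25. Origin: underside, midway between toe tip and heel end; x to the toe, z up.
- short_tree: Shorter of two wooden child's shoe trees, 126 mm. Sole down. Toe block: parallel sides 40 mm apart, 25 mm high, x = -7 to +43, then the round toe; instep block on it, x = -3 to 21, top at 33 mm; thin steel bar to a round heel block 30 mm across at x = -48, 33 mm high. About 100 g. Grip across the toe block near x = +18. Origin: underside, midway between toe tip and heel end; x to the toe, z up.
- tin_pad: Fixed cork pad 86 x 86 mm, 3 mm thick, with a flat dark disc 67 mm across centred on it: the tin's place. Origin: centre of its underside, on the table; z up.
- brush_pad: Fixed cork pad 150 x 68 mm, 3 mm thick, with a flat dark rectangle 132 x 49 mm centred on it: the brush's place. Origin: centre of its underside, on the table; x along the length, z up.
- long_pad_toe (a point): Point at the toe tip of the outline on the top of a fixed cork pad 190 x 76 mm, 3 mm thick (top at z = 3 mm), with a flat dark outline of the longer shoe tree centred on it (170 mm long, 56 mm wide at the toe). The point lies 85 mm from the pad's centre; x points out towards the toe, z up. The tree's origin belongs 85 mm behind this point, at -x.
- short_pad_toe (a point): Point at the toe tip of the outline on the top of a fixed cork pad 146 x 62 mm, 3 mm thick (top at z = 3 mm), with a flat dark outline of the shorter shoe tree centred on it (126 mm long, 41 mm wide at the toe). The point lies 63 mm from the pad's centre; x points out towards the toe, z up. The tree's origin belongs 63 mm behind this point, at -x.

How it is judged:
At the end, for the whole second after the job is handed in: Tin, brush and each shoe tree lie centred within 12 mm on their own outlines, brush and trees turned at most 0.2 rad from them, toes at the toe ends; all upright (tilt under 0.1 rad), down on the pads (underside below 8 mm) and at rest (height (world z) of each of tin, brush, long_tree, short_tree below 0.008 m and angle between each of tin, brush, long_tree, short_tree's own z axis and vertical below 0.1 rad and linear speed of each of tin, brush, long_tree, short_tree below 0.02 m/s and angular speed of each of tin, brush, long_tree, short_tree below 0.2 rad/s and horizontal distance between tin and tin_pad below 0.012 m and horizontal distance between brush and brush_pad below 0.012 m and angle between the x axis of brush and the x axis of brush_pad, either way round below 0.2 rad and x of long_tree in the frame of long_pad_toe between -0.097 and -0.073 m and y of long_tree in the frame of long_pad_toe between -0.012 and 0.012 m and angle between the x axis of long_tree and the x axis of long_pad_toe, either way round below 0.2 rad and x of long_pad_toe in the frame of long_tree above 0 m and x of short_tree in the frame of short_pad_toe between -0.075 and -0.051 m and y of short_tree in the frame of short_pad_toe between -0.012 and 0.012 m and angle between the x axis of short_tree and the x axis of short_pad_toe, either way round below 0.2 rad and x of short_pad_toe in the frame of short_tree above 0 m); the robot touches nothing.
It also fails if it takes over 120 s, if anything falls off the work surface, if the arm or the gripper's body presses on something with over 40 N, if the wrist force passes 120 N, or if a joint passes its speed limit or range.

## Working session

There is one attempt and no reset: what is moved stays moved. The work goes in short steps, Python scripts to look and compute and a shell command to move; the robot and the scene stay as the last step left them, time stands still between calls to the robot, and variables do not carry over. Pictures are saved under pics/ and viewed, at most 14 in all, crops included, and the job is handed in when it is done.

```bash
mkdir -p pics; python3 - <<'E'
from station import ctrl,eyes
import cv2,numpy as np
np.set_printoptions(precision=4,suppress=True)
o=ctrl.get_obs();print(o,ctrl.tip_extent)
for n in("scene","top"):
    c=eyes.camera(n);cv2.imwrite(f"pics/{n}0.png",c["pixels"]);print(n,{k:v for k,v in c.items() if k!="pixels"})
E
```

```text
{'time_s': 0.0, 'qpos': array([ 1.1704,  0.3004,  1.5216,  0.    ,  1.3207, -0.0666]), 'joint_vel': array([ 0.0008, -0.0009, -0.0006,  0.0011,  0.0007,  0.0014]), 'tau': array([  0.0007, -53.1809, -35.2729,   0.0708,   0.0245,  -0.0001]), 'ee_pos': array([0.1801, 0.5194, 0.2269]), 'eef_rot': array([-3.1405, -0.0001,  2.8078]), 'force': array([-0.1574, -0.4091,  0.0362]), 'moment': array([0.0157, 0.0118, 0.0666]), 'grip_force': 0.0, 'grip_width': 0.0941012216411212} 0.022
scene {'fx': 464.17134516457014, 'fy': 464.17134516457014, 'cx': 320.4751883881052, 'cy': 236.35028827218113, 'extrinsics': array([[-0.7158, -0.5037,  0.4837,  0.8977],
       [ 0.6982, -0.5048,  0.5076,  0.4296],
       [-0.0115,  0.701 ,  0.713 ,  0.6445],
       [ 0.    ,  0.    ,  0.    ,  1.    ]])}
top {'fx': 538.2497385013857, 'fy': 538.2497385013857, 'cx': 320.22728510096374, 'cy': 236.69991395095545, 'extrinsics': array([[-0.0293,  0.9988, -0.0385,  0.4457],
       [-0.9996, -0.0294, -0.0023, -0.0057],
       [-0.0035,  0.0385,  0.9993,  1.1323],
       [ 0.    ,  0.    ,  0.    ,  1.    ]])}
```

View pics/scene0.png

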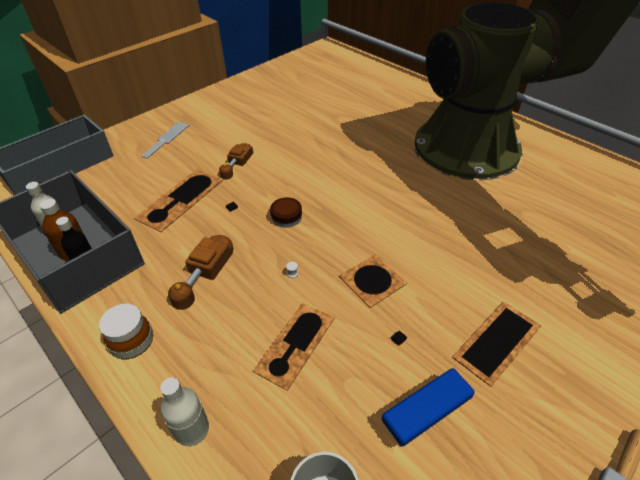

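View pics/top0.png

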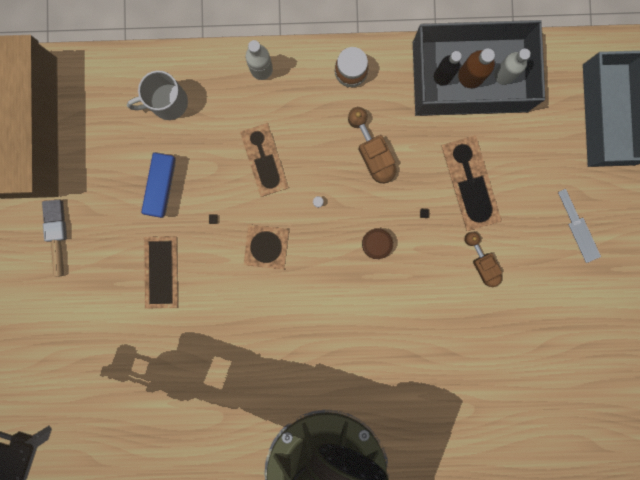

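Both views show everything. In top: brush (158,185), tin (377,243), long tree (374,145) and short tree (484,260), both toes towards the robot. Outlines: short (264,160), long (472,183), tin (266,247), brush (161,272). Next I segment both views.

```bash
cat > h.py <<'E'
from station import ctrl,eyes
import cv2,numpy as np
from scipy.optimize import minimize
np.set_printoptions(precision=4,suppress=True)
def cam(n):
    c=eyes.camera(n);c["hsv"]=cv2.cvtColor(c["pixels"],cv2.COLOR_BGR2HSV);return c
def proj(c,P):
    E=c["extrinsics"];q=(np.asarray(P)-E[:3,3])@E[:3,:3]
    return np.c_[c["cx"]+c["fx"]*q[:,0]/-q[:,2],c["cy"]-c["fy"]*q[:,1]/-q[:,2]]
def ray(c,uv,z):
    uv=np.atleast_2d(uv);E=c["extrinsics"]
    d=np.c_[(uv[:,0]-c["cx"])/c["fx"],-(uv[:,1]-c["cy"])/c["fy"],-np.ones(len(uv))]@E[:3,:3].T
    return E[:3,3]+d*((z-E[2,3])/d[:,2])[:,None]
def disc(x,r,z0,z1,y=0):
    t=np.linspace(0,2*np.pi,32,endpoint=False)
    return np.array([[x+r*np.cos(a),y+r*np.sin(a),z] for a in t for z in(z0,z1)])
def box(x0,x1,w,z0,z1): return np.array([[x,y,z] for x in(x0,x1) for y in(-w/2,w/2) for z in(z0,z1)])
def toe(x0,x1,tip,w,z0,z1):
    t=np.linspace(-np.pi/2,np.pi/2,20)
    return np.r_[box(x0,x1,w,z0,z1),[[x1+(tip-x1)*np.cos(a),w/2*np.sin(a),z] for a in t for z in(z0,z1)]]
M={'tin':[disc(0,.0305,0,.013),disc(0,.032,.013,.028)],
 'brush':[box(-.065,.065,.046,.024,.044)],
 'long_tree':[toe(-.009,.058,.085,.054,0,.034),box(-.004,.028,.05,.034,.045),disc(-.065,.02,0,.045),box(-.06,0,.008,.02,.026)],
 'short_tree':[toe(-.007,.043,.063,.040,0,.025),box(-.003,.021,.036,.025,.033),disc(-.048,.015,0,.033),box(-.045,0,.006,.014,.019)],
 'tin_pad':[disc(0,.0335,0,0)],'brush_pad':[box(-.066,.066,.049,0,0)],
 'long_pad':[toe(-.009,.058,.085,.056,0,0),disc(-.065,.021,0,0),box(-.06,0,.01,0,0)],
 'short_pad':[toe(-.007,.043,.063,.041,0,0),disc(-.048,.0155,0,0),box(-.045,0,.008,0,0)]}
def sil(c,name,p,S=4):
    x,y,a,z=p;R=np.array([[np.cos(a),-np.sin(a),0],[np.sin(a),np.cos(a),0],[0,0,1]])
    m=np.zeros((480*S//2,640*S//2),np.uint8) 
    for P in M[name]:
        h=cv2.convexHull(proj(c,P@R.T+[x,y,z]).astype(np.float32))
        cv2.fillConvexPoly(m,np.round((h*S/2+(S/2-1)/2)*16).astype(np.int32),255,shift=4)
    return m
def mask(c,name,roi=None):
    H,S,V=[c["hsv"][...,i].astype(int) for i in range(3)]
    if name=='brush': m=(H>100)&(H<130)&(S>150)
    elif 'pad' in name: m=V<45
    else: m=(V<135)&(V>12)&((S>140)|(V<60))
    m=m.astype(np.uint8)*255
    if roi is not None:
        k=np.zeros_like(m);cv2.circle(k,roi[:2],roi[2],255,-1);m&=k
    return m
E
python3 - <<'E'
from h import *
import cv2
t=cam("top");s=cam("scene")
np.savez("im0.npz",t=t["pixels"],s=s["pixels"])
for c,pts in((t,[(374,157),(374,165),(358,117),(488,270),(378,243),(300,110),(420,180),(395,185),(264,135),(381,256)]),(s,[(208,250),(225,245),(180,297),(238,158),(286,208),(286,220),(220,280),(250,300),(215,268)])):
    for u,v in pts: print((u,v),c["hsv"][v,u])
def crop(c,x,y,w,h):
    return cv2.resize(c["pixels"][y:y+h,x:x+w],(400,300),interpolation=cv2.INTER_CUBIC)
a=np.vstack([np.hstack([crop(t,330,95,100,75+25),crop(t,440,220,100,75)]),np.hstack([crop(s,160,220,120,90),crop(s,205,130,100,75)])])
cv2.imwrite("pics/crop1.png",a)
E
```

```text
(374, 157) [ 14 129  99]
(374, 165) [ 14 129 127]
(358, 117) [ 16 126 109]
(488, 270) [ 14 131 117]
(378, 243) [ 10 125  96]
(300, 110) [ 18  88 173]
(420, 180) [ 16  96 172]
(395, 185) [ 16  99 172]
(264, 135) [ 14 103 126]
(381, 256) [ 11 124  76]
(208, 250) [ 14 200 140]
(225, 245) [ 14 196 122]
(180, 297) [ 14 201 103]
(238, 158) [ 14 207  64]
(286, 208) [ 10 211  75]
(286, 220) [  7 209  22]
(220, 280) [ 17 147 191]
(250, 300) [ 17 144 199]
(215, 268) [ 15 203  54]
```

View pics/crop1.png

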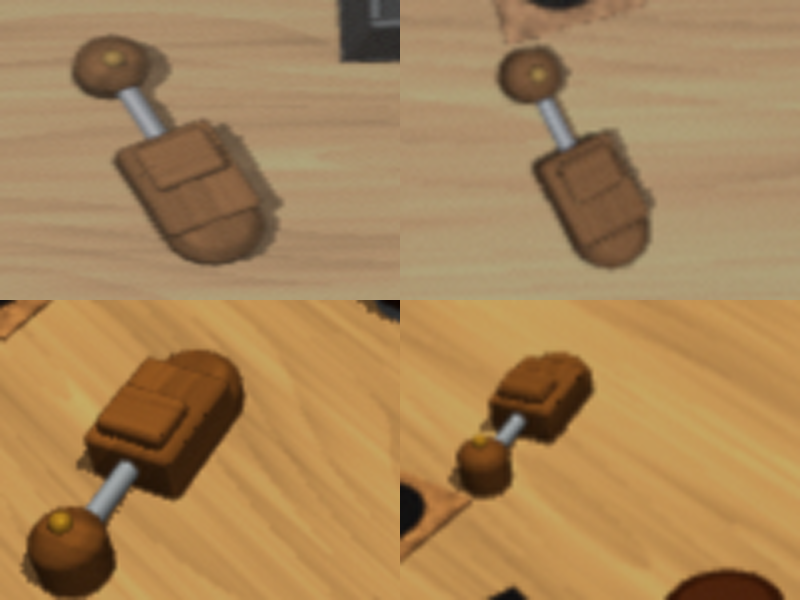

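The crops show both trees with steel bars unsaturated (excluded) and shadows unsaturated, so saturation separates them. Now I fit pose and height to the silhouettes from both views.

```bash
cat >> h.py <<'E'
M['long_tree'].pop();M['short_tree'].pop()
def mask(c,name,roi):
    H,S,V=[c["hsv"][...,i].astype(int) for i in range(3)]
    top=c["extrinsics"][2,3]>.9
    if name=='brush': m=(H>100)&(H<130)&(S>120)
    elif 'pad' in name: m=V<60
    elif name=='tin': m=(H<13)&(S>108) if top else (H<13)&(S>170)
    else: m=(S>(113 if top else 170))&(V<160)
    m=m.astype(np.uint8)*255
    k=np.zeros_like(m);cv2.circle(k,tuple(int(i) for i in roi[:2]),int(roi[2]),255,-1)
    m=cv2.morphologyEx(m&k,cv2.MORPH_OPEN,np.ones((2,2),np.uint8))
    return m
def fit(cs,name,p0,R,fz=None):
    ms=[]
    for c in cs:
        ctr=proj(c,[[p0[0],p0[1],.02]])[0];e=proj(c,[[p0[0]+R,p0[1],.02],[p0[0],p0[1]+R,.02]])-ctr
        m=mask(c,name,(*ctr,np.linalg.norm(e,axis=1).max()))
        m=cv2.resize(m,(1280,960),interpolation=cv2.INTER_LINEAR);ms.append(cv2.threshold(m,127,255,0)[1])
    def full(q): return [q[0],q[1],q[2],fz if fz is not None else q[3]]
    def cost(q):
        r=0
        for c,m in zip(cs,ms):
            s=sil(c,name,full(q));r+=1-(s&m).astype(bool).sum()/max(1,((s|m)>0).sum())
        return r
    p0=np.array(p0[:3] if fz is not None else p0,float);d=np.array([.008,.008,.2,.008])[:len(p0)];best=None
    for it in range(3):
        sx=np.vstack([p0]+[p0+np.eye(len(p0))[i]*d[i]*(-1)**it for i in range(len(p0))])
        r=minimize(cost,p0,method='Nelder-Mead',options=dict(initial_simplex=sx,xatol=1e-4,fatol=1e-5,maxiter=250));p0=r.x;d=d*.6
    return np.array(full(r.x)),r.fun
E
cat > meas.py <<'E'
from h import *
t=cam("top");s=cam("scene")
G={'brush':((158,185),-.2,.1),'tin':((377,243),0,.05),'long_tree':((374,145),np.pi+.35,.11),'short_tree':((484,260),np.pi+.35,.08),
'tin_pad':((266,247),0,.045),'brush_pad':((161,272),0,.09),'long_pad':((472,183),np.pi+.2,.1),'short_pad':((264,160),np.pi+.2,.08)}
for n,(uv,a,R) in G.items():
    p=ray(t,uv,.015)[0]
    z=M[n];out=[]
    for cs in ([t,s],[t],[s]):
        q,f=fit(cs,n,[p[0],p[1],a,.003],R,None if len(cs)==2 else (.003 if 'pad' in n else 0));out.append((q,f))
    print(n,'both',out[0][0],'%.3f'%out[0][1],'| top',out[1][0][:3],'%.3f'%out[1][1],'| scene',out[2][0][:3],'%.3f'%out[2][1])
E
python3 meas.py
```

```text
brush both [ 0.6004  0.3271 -0.1913 -0.012 ] 0.346 | top [ 0.6041  0.3279 -0.2134] 0.251 | scene [ 0.6028  0.3288 -0.1789] 0.131
tin both [ 0.4685 -0.1215  0.1213 -0.0074] 0.423 | top [ 0.4683 -0.1226  0.1689] 0.163 | scene [ 0.4637 -0.1245  0.3615] 0.268
long_tree both [ 0.6761 -0.1174  3.5827 -0.0151] 0.474 | top [ 0.6743 -0.1156  3.5865] 0.222 | scene [ 0.6769 -0.1098  3.5867] 0.280
short_tree both [ 0.4279 -0.3438  3.6268 -0.0131] 0.602 | top [ 0.4294 -0.3411  3.597 ] 0.263 | scene [ 0.4314 -0.3344  3.6289] 0.358
tin_pad both [ 0.4677  0.113   0.184  -0.0034] 0.268 | top [0.471  0.1082 0.122 ] 0.212 | scene [ 0.4713  0.1154 -0.0169] 0.075
brush_pad both [ 0.4219  0.3369 -0.0161 -0.0012] 0.206 | top [ 0.4235  0.3322 -0.0177] 0.156 | scene [ 0.4245  0.3372 -0.0092] 0.062
long_pad both [ 0.5908 -0.328   3.3771 -0.0065] 0.224 | top [ 0.5912 -0.3261  3.3976] 0.117 | scene [ 0.5929 -0.3174  3.3913] 0.120
short_pad both [ 0.6525  0.1119  3.417  -0.0047] 0.345 | top [0.6535 0.1092 3.4693] 0.293 | scene [0.6551 0.1157 3.4224] 0.078
```

```bash
cat > ov.py <<'E'
from h import *
P={'brush':[.6034,.3283,-.195,0],'tin':[.466,-.1235,0,0],'long_tree':[.6755,-.1127,3.587,0],'short_tree':[.4304,-.338,3.61,0],
'tin_pad':[.471,.112,0,.003],'brush_pad':[.424,.335,-.013,.003],'long_pad':[.592,-.322,3.394,.003],'short_pad':[.654,.1125,3.43,.003]}
D={k:(np.array([0,0,0.]),i) for i,k in enumerate(P)}
rows=[]
for cn in("top","scene"):
    c=cam(cn);tiles=[]
    for n,p in P.items():
        R=.11;ctr=proj(c,[[p[0],p[1],.02]])[0].astype(int);k=50 if cn=="top" else 62
        m=mask(c,n,(*ctr,70));big=cv2.resize(c["pixels"],(1280,960),interpolation=cv2.INTER_CUBIC)
        mm=cv2.threshold(cv2.resize(m,(1280,960)),127,255,0)[1]
        for im,col in((mm,(0,255,0)),(sil(c,n,p),(0,0,255))):
            cs,_=cv2.findContours(im,0,1);cv2.drawContours(big,cs,-1,col,1)
        x,y=ctr*2;x0=max(0,x-2*k);y0=max(0,y-2*k)
        tiles.append(cv2.resize(big[y0:y0+4*k,x0:x0+4*k],(200,200)))
    rows+=[np.hstack(tiles[:4]),np.hstack(tiles[4:])]
cv2.imwrite("pics/ov1.png",np.vstack(rows)[:800])
cv2.imwrite("pics/ov1.png",cv2.resize(np.vstack(rows),(600,600)) if 0 else np.hstack([np.vstack(rows[:2]),]))
cv2.imwrite("pics/ov2.png",np.vstack(rows[2:]))
cv2.imwrite("pics/ov.png",cv2.resize(np.vstack(rows),(600,600)))
E
sed -i '/ov1\|ov2/d;s/cv2.resize(np.vstack(rows),(600,600))/cv2.resize(np.vstack(rows),(600,600),interpolation=cv2.INTER_AREA)/' ov.py; sed -i 's/^cv2.imwrite("pics\/ov.png".*/cv2.imwrite("pics\/ov.png",np.vstack(rows[:2]));cv2.imwrite("pics\/ovs.png",np.vstack(rows[2:]))/' ov.py
python3 ov.py
```

```text
(no output)
```

View pics/ov.png

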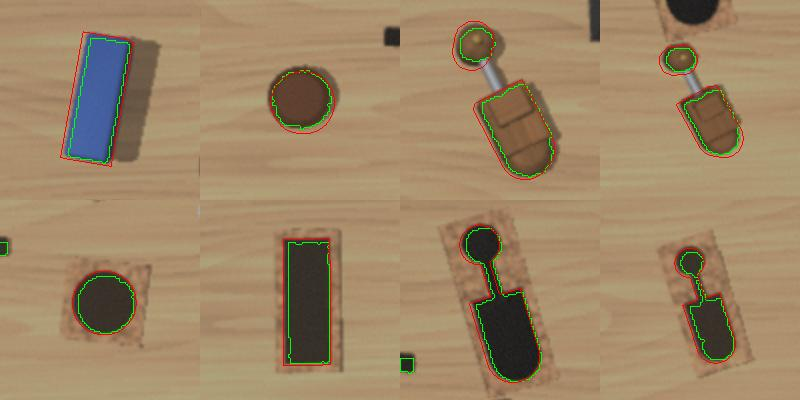

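View pics/ovs.png

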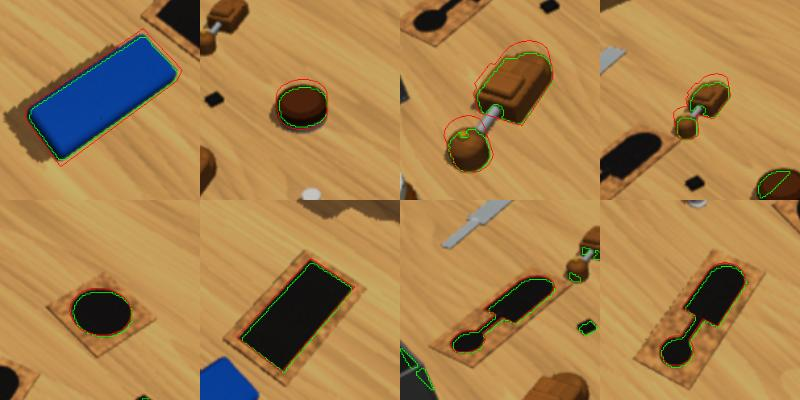

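Overlays show masks displaced by about a pixel (an even-kernel artefact), and heels and toes that are domed in reality. I'm fixing both.

```bash
cat >> h.py <<'E'
def dome(x,r,h): return np.r_[disc(x,r,0,.65*h),disc(x,.8*r,.85*h,.85*h),disc(x,.35*r,h,h)]
def toe3(x0,x1,tip,w,h):
    t=np.linspace(-np.pi/2,np.pi/2,20)
    f=lambda k,z:np.array([[x1+k*(tip-x1)*np.cos(a),k*w/2*np.sin(a),z] for a in t])
    return np.r_[box(x0,x1,w,0,h),f(1,0),f(1,.5*h),f(.8,.8*h),f(.5,h)]
M['long_tree']=[toe3(-.009,.058,.085,.054,.034),box(-.004,.028,.04,.034,.045),dome(-.065,.02,.045)]
M['short_tree']=[toe3(-.007,.043,.063,.040,.025),box(-.003,.021,.03,.025,.033),dome(-.048,.015,.033)]
M['brush']=[np.r_[box(-.065,.065,.040,.027,.041),box(-.062,.062,.046,.027,.041),box(-.062,.062,.041,.024,.044)]]
def mask(c,name,roi):
    b=cv2.GaussianBlur(c["hsv"],(3,3),0)
    H,S,V=[b[...,i].astype(int) for i in range(3)]
    top=c["extrinsics"][2,3]>.9
    if name=='brush': m=(H>75)&(H<130)&(S>105)
    elif 'pad' in name: m=V<(78 if top else 95)
    elif name=='tin': m=((H<13)&(S>108)) if top else (H<13)&(S>165)
    else: m=(S>(111 if top else 168))&(V<160)
    m=m.astype(np.uint8)*255
    k=np.zeros_like(m);cv2.circle(k,tuple(int(i) for i in roi[:2]),int(roi[2]),255,-1)
    n,l,st,_=cv2.connectedComponentsWithStats(m&k)
    return np.isin(l,[i for i in range(1,n) if st[i,4]>60]).astype(np.uint8)*255
E
python3 meas.py; python3 ov.py
```

```text
brush both [ 0.6022  0.3264 -0.2127 -0.0042] 0.248 | top [ 0.6035  0.3258 -0.1844] 0.215 | scene [ 0.6029  0.3275 -0.1956] 0.050
tin both [ 0.4691 -0.1212  0.4089 -0.0067] 0.447 | top [ 0.4705 -0.1196 -0.0284] 0.168 | scene [ 0.4645 -0.1272 -0.5161] 0.282
long_tree both [ 0.6774 -0.1139  3.5742 -0.0035] 0.357 | top [ 0.6783 -0.114   3.5674] 0.186 | scene [ 0.6768 -0.1141  3.5748] 0.174
short_tree both [ 0.4321 -0.3383  3.6214 -0.0001] 0.504 | top [ 0.4321 -0.3392  3.6058] 0.223 | scene [ 0.4315 -0.3386  3.6189] 0.277
tin_pad both [0.47   0.1127 0.0886 0.0015] 0.176 | top [ 0.4722  0.1134 -0.1409] 0.135 | scene [0.4711 0.1136 0.0545] 0.044
brush_pad both [ 0.4239  0.3355 -0.0163  0.0025] 0.157 | top [ 0.4279  0.3354 -0.0188] 0.121 | scene [ 0.4247  0.3356 -0.0079] 0.033
long_pad both [ 0.5927 -0.3246  3.3896  0.0003] 0.163 | top [ 0.5934 -0.3235  3.3917] 0.097 | scene [ 0.5932 -0.3212  3.3902] 0.065
short_pad both [0.6549 0.112  3.4214 0.0006] 0.236 | top [0.6556 0.1114 3.4168] 0.189 | scene [0.6551 0.1132 3.4234] 0.054
```

View pics/ov.png

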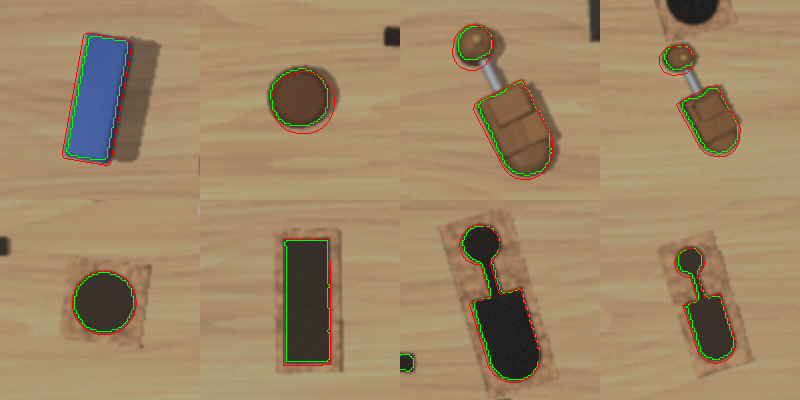

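Overlay and fits: the two views now agree to 2–4 mm. Object undersides fit at z≈0 and pad outlines at 0–2.5 mm, consistent with the text. The tin's dark side isn't in the scene mask, so I'll use its top-view fit. Now the motion helper, starting with the brush.

Units first: shifts go in shares of 50 mm and turns go in shares of pi rad. So -0.07 rad is -0.0223.

```bash
cat > to.py <<'E'
import sys;from station import ctrl;import numpy as np
from scipy.spatial.transform import Rotation as R
# args: x y z yaw -> deltas in present tool axes, then rotation (after the shift)
x,y,z,w=map(float,sys.argv[1:5]);o=ctrl.get_obs()
A=R.from_euler('xyz',o["eef_rot"]);d=A.inv().apply(np.array([x,y,z])-o["ee_pos"])
r=(A.inv()*R.from_euler('xyz',[np.pi,0,w])).as_rotvec()
g=R.from_euler('xyz',[np.pi,0,w]).inv().apply(np.array([x,y,z])-o["ee_pos"])
print("shift(now axes)",d.round(4),"| rot",r.round(4),"| shift(after rot)",g.round(4),"dist %.3f"%np.linalg.norm(d),"q6 end %.2f"%(np.arctan2(y,x)+np.pi/2-w))
E
python3 to.py .603 .327 .12 2.947; python3 -m crank '{"increments": [[0,0,0,0,0,-0.0223],[0,0,0,0,0,-0.0223]]}' 0.08 20; python3 to.py .603 .327 .12 2.947
```

```text
shift(now axes) [-0.4626 -0.0435  0.1074] | rot [-0.      0.     -0.1392] | shift(after rot) [-0.4521 -0.1072  0.1074] dist 0.477 q6 end -0.88
time_s: 0.8
ee_pos: [0.1802, 0.5196, 0.2274]
eef_rot: [3.142, -0.0, 2.95]
force: [0.0, 0.0, 0.9]
grip_width: 0.0817
grip_force: 0.0
shift(now axes) [-0.4517 -0.1088  0.1074] | rot [ 0.     -0.      0.0035] | shift(after rot) [-0.4521 -0.1072  0.1074] dist 0.477 q6 end -0.88
```

Converted, -0.04 m is -0.8, -0.01 m is -0.2.

```bash
python3 -m crank '{"increments": [[-0.8,-0.2,0.2,0,0,0],[-0.8,-0.2,0.2,0,0,0],[-0.8,-0.2,0.2,0,0,0],[-0.8,-0.2,0.2,0,0,0],[-0.8,-0.2,0.2,0,0,0],[-0.8,-0.2,0.2,0,0,0],[-0.8,-0.2,0.2,0,0,0],[-0.8,-0.2,0.2,0,0,0],[-0.8,-0.2,0.2,0,0,0],[-0.8,-0.2,0.2,0,0,0]]}' 
python3 -m crank '{"increments": [[-0.8,-0.18,0.14,0,0,0],[-0.24,0,0,0,0,0],[0,0,0,0,0,0]]}'
python3 to.py .603 .327 .037 2.947
```

```text
time_s: 1.8
ee_pos: [0.5549, 0.3435, 0.127]
eef_rot: [3.142, 0.0, 2.948]
force: [0.5, 0.2, 0.5]
grip_width: 0.0803
grip_force: 0.0
time_s: 2.1
ee_pos: [0.6039, 0.3245, 0.1196]
eef_rot: [-3.141, -0.001, 2.946]
force: [-0.7, -0.2, -0.0]
grip_width: 0.0799
grip_force: 0.0
shift(now axes) [0.0013 0.0024 0.0826] | rot [-0.0005 -0.0006 -0.0013] | shift(after rot) [0.0014 0.0023 0.0826] dist 0.083 q6 end -0.88
```

Tracking is accurate. Lower, grip, lift.

Converted, 0.03 m is 0.6, 0.0225 m is 0.45.

```bash
python3 -m crank '{"increments": [[0.02,0.04,0.6,0,0,0],[0,0,0.6,0,0,0],[0,0,0.45,0,0,0],[0,0,0,0,0,0]]}'
python3 -m crank '{"increments": [[0,0,0,0,0,0],[0,0,0,0,0,0],[0,0,0,0,0,0],[0,0,0,0,0,0],[0,0,0,0,0,0],[0,0,0,0,0,0]]}' 0.03 20
python3 -m crank '{"increments": [[0,0,-0.6,0,0,0],[0,0,-0.6,0,0,0],[0,0,-0.46,0,0,0],[0,0,0,0,0,0]]}'
python3 to.py .425 .3355 .12 3.129
```

```text
time_s: 2.5
ee_pos: [0.5998, 0.3278, 0.0349]
eef_rot: [-3.138, -0.004, 2.949]
force: [0.1, 1.0, -0.6]
grip_width: 0.0797
grip_force: 0.0
time_s: 3.1
ee_pos: [0.6024, 0.3279, 0.0386]
eef_rot: [3.141, 0.001, 2.948]
force: [-2.1, -0.8, 5.2]
grip_width: 0.0459
grip_force: 20.0
time_s: 3.5
ee_pos: [0.6033, 0.3283, 0.1243]
eef_rot: [3.138, 0.004, 2.948]
force: [-0.3, 1.1, -1.6]
grip_width: 0.046
grip_force: 19.9
shift(now axes) [ 0.1763 -0.0273  0.0035] | rot [ 0.0027  0.0045 -0.1813] | shift(after rot) [0.1784 0.005  0.0043] dist 0.178 q6 end -0.89
```

Converted, 0.04 m is 0.8, 0.018 m is 0.36, -0.09 rad is -0.0286.

```bash
python3 -m crank '{"increments": [[0,0,0,0,0,-0.0286],[0,0,0,0,0,-0.0286],[0.8,0.02,0.02,0,0,0],[0.8,0.02,0.02,0,0,0],[0.8,0.02,0.02,0,0,0],[0.8,0.02,0.02,0,0,0],[0.36,0,0,0,0,0],[0,0,0,0,0,0],[0,0,0,0,0,0]]}'
python3 to.py .425 .3355 .042 3.129
```

```text
time_s: 4.4
ee_pos: [0.4243, 0.3342, 0.1163]
eef_rot: [-3.141, -0.001, 3.128]
force: [-0.8, 0.7, -1.7]
grip_width: 0.046
grip_force: 19.9
shift(now axes) [-0.0007  0.0014  0.0743] | rot [-0.0005 -0.0005 -0.0008] | shift(after rot) [-0.0007  0.0013  0.0743] dist 0.074 q6 end -0.89
```

Converted, 0.03 m is 0.6, 0.01 m is 0.2.

```bash
python3 -m crank '{"increments": [[-0.02,0.02,0.6,0,0,0],[0,0,0.6,0,0,0],[0,0,0.2,0,0,0],[0,0,0.08,0,0,0],[0,0,0,0,0,0],[0,0,0,0,0,0]]}'
python3 to.py .425 .3355 .042 3.129
python3 -m crank '{"increments": [[0,0,0,0,0,0],[0,0,0,0,0,0],[0,0,0,0,0,0],[0,0,0,0,0,0]]}' 0.08
python3 -m crank '{"increments": [[0,0,-0.6,0,0,0],[0,0,-0.8,0,0,0],[0,0,-0.4,0,0,0],[0,0,0,0,0,0]]}'
python3 to.py .470 -.120 .12 1.4
```

```text
time_s: 5.0
ee_pos: [0.4259, 0.3355, 0.044]
eef_rot: [3.141, 0.001, 3.128]
force: [0.6, 0.5, -0.9]
grip_width: 0.0458
grip_force: 19.9
shift(now axes) [ 0.0009 -0.0001  0.002 ] | rot [ 0.001   0.0014 -0.0014] | shift(after rot) [ 0.0009 -0.0001  0.002 ] dist 0.002 q6 end -0.89
time_s: 5.4
ee_pos: [0.4253, 0.3353, 0.0432]
eef_rot: [3.141, 0.0, 3.128]
force: [0.7, 0.8, 0.6]
grip_width: 0.0746
grip_force: 0.0
time_s: 5.8
ee_pos: [0.4262, 0.336, 0.136]
eef_rot: [3.139, 0.004, 3.128]
force: [0.6, 0.4, -0.1]
grip_width: 0.0801
grip_force: 0.0
shift(now axes) [-0.0499 -0.4554  0.0148] | rot [5.9000e-03 6.0000e-04 1.7279e+00] | shift(after rot) [-0.4419  0.1206  0.016 ] dist 0.458 q6 end -0.08
```

Converted, 0.15 rad is 0.0477.

```bash
python3 -m crank '{"increments": [[0,0,0,0,0,0.0477],[0,0,0,0,0,0.0477],[0,0,0,0,0,0.0477],[0,0,0,0,0,0.0477],[0,0,0,0,0,0.0477],[0,0,0,0,0,0.0477],[0,0,0,0,0,0.0477],[0,0,0,0,0,0.0477],[0,0,0,0,0,0.0477],[0,0,0,0,0,0.0477]]}' 0.092
python3 -m crank '{"increments": [[0,0,0,0,0,0.0477],[0,0,0,0,0,0.0255]]}'
cat > tin.py <<'E'
import h;from h import *
M['tin']=[disc(0,.032,.013,.028)]
def mk(c,name,roi):
    b=cv2.GaussianBlur(c["hsv"],(3,3),0).astype(int);top=c["extrinsics"][2,3]>.9
    m=((b[...,2]<(125 if top else 95))&(b[...,1]>(113 if top else 175))).astype(np.uint8)*255
    k=np.zeros_like(m);cv2.circle(k,tuple(int(i) for i in roi[:2]),int(roi[2]),255,-1);return m&k
h.mask=mk
t=cam("top");s=cam("scene")
import sys
p=[float(sys.argv[1]),float(sys.argv[2])]
for cs in([t,s],[t],[s]):print('tin',*fit(cs,'tin',[*p,0,.0],.042,None if len(cs)>1 else 0))
E
python3 tin.py .470 -.120
python3 to.py .470 -.120 .12 1.4
```

```text
time_s: 6.8
ee_pos: [0.4248, 0.335, 0.1317]
eef_rot: [-3.14, 0.001, 1.622]
force: [0.4, 0.7, -0.2]
grip_width: 0.0918
grip_force: 0.0
time_s: 7.0
ee_pos: [0.4249, 0.335, 0.1317]
eef_rot: [-3.14, 0.001, 1.392]
force: [-0.4, 0.3, -0.0]
grip_width: 0.0921
grip_force: 0.0
tin [ 0.4701 -0.1207  0.3815 -0.0054] 0.31194343673844604
tin [ 0.471  -0.1211  0.0597  0.    ] 0.15544367526746383
tin [ 0.4701 -0.1199  0.1218  0.    ] 0.16826265389876882
shift(now axes) [-0.4403  0.1232  0.0122] | rot [-0.001   0.001  -0.0033] | shift(after rot) [-0.4407  0.1218  0.0119] dist 0.457 q6 end -0.08
```

Converted, -0.044 m is -0.88, 0.014 m is 0.28.

```bash
python3 -m crank '{"increments": [[-0.88,0.24,0,0,0,0],[-0.88,0.24,0,0,0,0],[-0.88,0.24,0,0,0,0],[-0.88,0.24,0,0,0,0],[-0.88,0.24,0,0,0,0],[-0.88,0.24,0,0,0,0],[-0.88,0.24,0,0,0,0],[-0.88,0.24,0,0,0,0],[-0.88,0.24,0,0,0,0],[-0.88,0.28,0.24,0,0,0]]}'
python3 -m crank '{"increments": [[0,0,0,0,0,0]]}'
python3 to.py .4706 -.1206 .026 1.4
```

```text
time_s: 8.1
ee_pos: [0.4699, -0.1213, 0.1215]
eef_rot: [3.14, 0.0, 1.401]
force: [1.2, 1.5, 0.7]
grip_width: 0.092
grip_force: 0.0
time_s: 8.2
ee_pos: [0.4691, -0.1232, 0.1193]
eef_rot: [-3.14, 0.0, 1.396]
force: [-0.2, 1.3, -0.5]
grip_width: 0.092
grip_force: 0.0
shift(now axes) [0.0028 0.0012 0.0933] | rot [-0.0018  0.0002 -0.0038] | shift(after rot) [0.0028 0.001  0.0933] dist 0.093 q6 end -0.08
```

Converted, 0.04 m is 0.8, 0.035 m is 0.7.

```bash
python3 -m crank '{"increments": [[0.04,0.02,0.8,0,0,0],[0,0,0.7,0,0,0],[0,0,0.36,0,0,0],[0,0,0,0,0,0],[0,0,0,0,0,0]]}'
python3 to.py .4706 -.1206 .026 1.4
python3 -m crank '{"increments": [[0,0,0,0,0,0],[0,0,0,0,0,0],[0,0,0,0,0,0],[0,0,0,0,0,0],[0,0,0,0,0,0],[0,0,0,0,0,0]]}' 0.05 20
python3 -m crank '{"increments": [[0,0,-0.6,0,0,0],[0,0,-0.8,0,0,0],[0,0,-0.4,0,0,0],[0,0,0,0,0,0]]}'
python3 to.py .4713 .1132 .115 1.4
```

```text
time_s: 8.7
ee_pos: [0.4711, -0.1171, 0.0283]
eef_rot: [-3.141, -0.0, 1.399]
force: [0.6, -0.1, -0.6]
grip_width: 0.0923
grip_force: 0.0
shift(now axes) [-0.0035  0.0001  0.0023] | rot [-0.0003 -0.0001 -0.0005] | shift(after rot) [-0.0035  0.0001  0.0023] dist 0.004 q6 end -0.08
time_s: 9.3
ee_pos: [0.4712, -0.1175, 0.0284]
eef_rot: [3.141, 0.0, 1.398]
force: [-1.9, 0.2, 6.0]
grip_width: 0.063
grip_force: 20.0
time_s: 9.7
ee_pos: [0.4721, -0.1178, 0.1204]
eef_rot: [3.137, 0.001, 1.398]
force: [-0.4, 0.3, -1.7]
grip_width: 0.0633
grip_force: 20.0
shift(now axes) [ 0.2274 -0.0406  0.0051] | rot [ 0.0046  0.0007 -0.0021] | shift(after rot) [ 0.2275 -0.0401  0.0054] dist 0.231 q6 end 0.41
```

Converted, 0.046 m is 0.92, -0.008 m is -0.16.

```bash
python3 -m crank '{"increments": [[0.92,-0.16,0,0,0,0],[0.92,-0.16,0,0,0,0],[0.92,-0.16,0,0,0,0],[0.92,-0.16,0,0,0,0],[0.92,-0.16,0,0,0,0],[0,0,0,0,0,0],[0,0,0,0,0,0]]}'
python3 to.py .4713 .116 .032 1.4
```

```text
time_s: 10.4
ee_pos: [0.4705, 0.1166, 0.1167]
eef_rot: [-3.14, 0.001, 1.4]
force: [-1.0, -1.0, -1.7]
grip_width: 0.0629
grip_force: 20.0
shift(now axes) [-0.0004  0.001   0.0847] | rot [-0.0018  0.0007 -0.    ] | shift(after rot) [-0.0004  0.0009  0.0847] dist 0.085 q6 end 0.41
```

Converted, 0.04 m is 0.8, 0.03 m is 0.6.

```bash
python3 -m crank '{"increments": [[0,0.02,0.8,0,0,0],[0,0,0.6,0,0,0],[0,0,0.24,0,0,0],[0,0,0.06,0,0,0],[0,0,0,0,0,0],[0,0,0,0,0,0]]}'
python3 -m crank '{"increments": [[0,0,0,0,0,0],[0,0,0,0,0,0],[0,0,0,0,0,0],[0,0,0,0,0,0]]}' 0.085
python3 -m crank '{"increments": [[0,0,-0.6,0,0,0],[0,0,-0.8,0,0,0],[0,0,-0.4,0,0,0],[0,0,0,0,0,0]]}'
python3 -m crank '{"increments": [[0,0,0,0,0,0.0477],[0,0,0,0,0,0.0477],[0,0,0,0,0,0.0477],[0,0,0,0,0,0.0477],[0,0,0,0,0,0.0477],[0,0,0,0,0,0.0477],[0,0,0,0,0,0.0095],[0,0,0,0,0,0]]}' 0.075
python3 to.py .416 -.347 .12 .473
```

```text
time_s: 11.0
ee_pos: [0.4729, 0.1157, 0.0341]
eef_rot: [3.14, -0.001, 1.397]
force: [1.3, -0.4, -2.4]
grip_width: 0.0629
grip_force: 20.0
time_s: 11.4
ee_pos: [0.4723, 0.1159, 0.0332]
eef_rot: [3.141, -0.0, 1.398]
force: [-1.1, 0.4, 0.6]
grip_width: 0.0847
grip_force: 0.0
time_s: 11.8
ee_pos: [0.4734, 0.1161, 0.1256]
eef_rot: [3.137, -0.002, 1.398]
force: [0.4, -0.5, -1.2]
grip_width: 0.085
grip_force: 0.0
time_s: 12.6
ee_pos: [0.4717, 0.1158, 0.1218]
eef_rot: [-3.141, 0.002, 0.468]
force: [0.5, 0.4, -0.6]
grip_width: 0.0751
grip_force: 0.0
shift(now axes) [-0.2583  0.388   0.002 ] | rot [-0.0005  0.0015 -0.0055] | shift(after rot) [-0.2604  0.3866  0.0018] dist 0.466 q6 end 0.40
```

Converted, 0.039 m is 0.78, 0.036 m is 0.72, -0.005 rad is -0.0016.

```bash
python3 -m crank '{"increments": [[-0.52,0.78,0,0,0,-0.0016],[-0.52,0.78,0,0,0,0],[-0.52,0.78,0,0,0,0],[-0.52,0.78,0,0,0,0],[-0.52,0.78,0,0,0,0],[-0.52,0.78,0,0,0,0],[-0.52,0.78,0,0,0,0],[-0.52,0.78,0,0,0,0],[-0.52,0.78,0,0,0,0],[-0.52,0.72,0,0,0,0]]}'
python3 -m crank '{"increments": [[0,0,0,0,0,0],[0,0,0,0,0,0]]}'
python3 to.py .416 -.347 .026 .473
```

```text
time_s: 13.6
ee_pos: [0.4159, -0.3489, 0.1221]
eef_rot: [-3.141, 0.0, 0.474]
force: [0.2, 0.4, -0.1]
grip_width: 0.0746
grip_force: 0.0
time_s: 13.8
ee_pos: [0.4161, -0.3472, 0.1219]
eef_rot: [-3.14, 0.0, 0.472]
force: [0.2, 0.1, -0.4]
grip_width: 0.0755
grip_force: 0.0
shift(now axes) [ 0.0001 -0.0001  0.0959] | rot [-0.0016  0.0004 -0.0007] | shift(after rot) [ 0.     -0.0003  0.0959] dist 0.096 q6 end 0.40
```

Converted, 0.04 m is 0.8, 0.035 m is 0.7.

```bash
python3 -m crank '{"increments": [[0,0,0.8,0,0,0],[0,0,0.7,0,0,0],[0,0,0.4,0,0,0],[0,0,0,0,0,0],[0,0,0,0,0,0]]}'
python3 -m crank '{"increments": [[0,0,0,0,0,0],[0,0,0,0,0,0],[0,0,0,0,0,0],[0,0,0,0,0,0],[0,0,0,0,0,0],[0,0,0,0,0,0]]}' 0.03 20
python3 -m crank '{"increments": [[0,0,-0.6,0,0,0],[0,0,-0.8,0,0,0],[0,0,-0.5,0,0,0],[0,0,0,0,0,0],[0,0,0,0,0,0.0318],[0,0,0,0,0,0.0296],[0,0,0,0,0,0]]}'
python3 to.py .6377 .1075 .115 .2794
```

```text
time_s: 14.3
ee_pos: [0.4172, -0.3463, 0.0285]
eef_rot: [-3.141, -0.0, 0.474]
force: [0.3, -1.2, 0.5]
grip_width: 0.0751
grip_force: 0.0
time_s: 14.9
ee_pos: [0.4167, -0.3471, 0.0282]
eef_rot: [3.141, -0.0, 0.473]
force: [-1.5, 1.0, 4.4]
grip_width: 0.0398
grip_force: 19.9
time_s: 15.6
ee_pos: [0.4163, -0.3467, 0.1216]
eef_rot: [-3.14, 0.001, 0.278]
force: [-0.1, 0.5, -0.8]
grip_width: 0.04
grip_force: 19.9
shift(now axes) [ 0.3377 -0.3759  0.0069] | rot [-0.0015  0.0009 -0.0011] | shift(after rot) [ 0.3381 -0.3755  0.0066] dist 0.505 q6 end 1.46
```

Converted, -0.034 m is -0.68, 0.03 m is 0.6.

```bash
python3 -m crank '{"increments": [[0.6,-0.68,0,0,0,0],[0.6,-0.68,0,0,0,0],[0.6,-0.68,0,0,0,0],[0.6,-0.68,0,0,0,0],[0.6,-0.68,0,0,0,0],[0.6,-0.68,0,0,0,0],[0.6,-0.68,0,0,0,0],[0.6,-0.68,0,0,0,0],[0.6,-0.68,0,0,0,0],[0.6,-0.68,0,0,0,0]]}'
python3 -m crank '{"increments": [[0.6,-0.68,0,0,0,0],[0.16,-0.03,0,0,0,0],[0,0,0,0,0,0],[0,0,0,0,0,0]]}'
python3 to.py .6377 .1075 .032 .2794
```

```text
time_s: 16.6
ee_pos: [0.6113, 0.0644, 0.1219]
eef_rot: [-3.141, 0.001, 0.283]
force: [0.8, -1.1, -0.3]
grip_width: 0.04
grip_force: 19.9
time_s: 17.0
ee_pos: [0.6373, 0.1062, 0.122]
eef_rot: [-3.142, 0.001, 0.281]
force: [-0.0, 0.3, -1.6]
grip_width: 0.04
grip_force: 19.9
shift(now axes) [ 0.0008 -0.0011  0.09  ] | rot [-0.0001  0.0015  0.0011] | shift(after rot) [ 0.0007 -0.0011  0.09  ] dist 0.090 q6 end 1.46
```

Converted, 0.04 m is 0.8, 0.035 m is 0.7.

```bash
python3 -m crank '{"increments": [[0.02,-0.02,0.8,0,0,0],[0,0,0.7,0,0,0],[0,0,0.24,0,0,0],[0,0,0.06,0,0,0],[0,0,0,0,0,0],[0,0,0,0,0,0]]}'
python3 -m crank '{"increments": [[0,0,0,0,0,0],[0,0,0,0,0,0],[0,0,0,0,0,0],[0,0,0,0,0,0]]}' 0.07
python3 -m crank '{"increments": [[0,0,-0.6,0,0,0],[0,0,-0.8,0,0,0],[0,0,-0.4,0,0,0],[0,0,0,0,0,-0.0477],[0,0,0,0,0,0]]}' 0.085
python3 to.py .6543 -.1245 .12 .431
```

```text
time_s: 17.6
ee_pos: [0.6394, 0.1082, 0.0349]
eef_rot: [3.141, -0.003, 0.28]
force: [-0.3, -0.3, -0.6]
grip_width: 0.0401
grip_force: 19.9
time_s: 18.0
ee_pos: [0.6386, 0.1085, 0.0332]
eef_rot: [3.142, -0.0, 0.28]
force: [0.5, -0.0, 0.6]
grip_width: 0.0678
grip_force: 0.0
time_s: 18.5
ee_pos: [0.6387, 0.1085, 0.1236]
eef_rot: [3.141, -0.001, 0.433]
force: [0.5, -0.3, -0.2]
grip_width: 0.0851
grip_force: 0.0
shift(now axes) [-0.0835  0.2181  0.0036] | rot [ 0.0003 -0.001   0.0017] | shift(after rot) [-0.0832  0.2182  0.0036] dist 0.234 q6 end 0.95
```

Converted, 0.0436 m is 0.872, -0.0166 m is -0.332.

```bash
python3 -m crank '{"increments": [[-0.332,0.872,0,0,0,0],[-0.332,0.872,0,0,0,0],[-0.332,0.872,0,0,0,0],[-0.332,0.872,0,0,0,0],[-0.332,0.872,0,0,0,0],[0,0,0,0,0,0],[0,0,0,0,0,0]]}'
python3 to.py .6543 -.1245 .026 .431
```

```text
time_s: 19.2
ee_pos: [0.6535, -0.125, 0.122]
eef_rot: [-3.141, 0.001, 0.425]
force: [0.4, -0.2, -0.4]
grip_width: 0.0847
grip_force: 0.0
shift(now axes) [ 0.001 -0.     0.096] | rot [-0.001   0.001  -0.0061] | shift(after rot) [ 0.0009 -0.0001  0.096 ] dist 0.096 q6 end 0.95
```

Converted, 0.04 m is 0.8, 0.035 m is 0.7, -0.005 rad is -0.0016.

```bash
python3 -m crank '{"increments": [[0.02,0,0.8,0,0,-0.0016],[0,0,0.7,0,0,0],[0,0,0.38,0,0,0],[0,0,0,0,0,0],[0,0,0,0,0,0]]}'
python3 -m crank '{"increments": [[0,0,0,0,0,0],[0,0,0,0,0,0],[0,0,0,0,0,0],[0,0,0,0,0,0],[0,0,0,0,0,0],[0,0,0,0,0,0]]}' 0.04 30
python3 -m crank '{"increments": [[0,0,-0.6,0,0,0],[0,0,-0.8,0,0,0],[0,0,-0.5,0,0,0],[0,0,0,0,0,0],[0,0,0,0,0,0.0286],[0,0,0,0,0,0.0286],[0,0,0,0,0,0]]}'
python3 to.py .5688 -.3286 .115 .2484
```

```text
time_s: 19.7
ee_pos: [0.6552, -0.1228, 0.0296]
eef_rot: [3.142, -0.0, 0.435]
force: [0.1, -0.8, 0.7]
grip_width: 0.0853
grip_force: 0.0
time_s: 20.3
ee_pos: [0.655, -0.124, 0.0294]
eef_rot: [3.141, -0.0, 0.435]
force: [-0.9, 0.6, 3.3]
grip_width: 0.054
grip_force: 30.0
time_s: 21.0
ee_pos: [0.6542, -0.1238, 0.1221]
eef_rot: [-3.141, 0.002, 0.253]
force: [-0.1, 0.6, -1.7]
grip_width: 0.0538
grip_force: 30.0
shift(now axes) [-0.134   0.1769  0.0072] | rot [-0.0011  0.0021  0.0049] | shift(after rot) [-0.1332  0.1775  0.0071] dist 0.222 q6 end 0.80
```

Converted, 0.0355 m is 0.71, -0.0267 m is -0.534, 0.005 rad is 0.0016.

```bash
python3 -m crank '{"increments": [[-0.534,0.71,0,0,0,0.0016],[-0.534,0.71,0,0,0,0],[-0.534,0.71,0,0,0,0],[-0.534,0.71,0,0,0,0],[-0.534,0.71,0,0,0,0],[0,0,0,0,0,0],[0,0,0,0,0,0]]}'
python3 to.py .5688 -.3286 .033 .2484
```

```text
time_s: 21.7
ee_pos: [0.5688, -0.3296, 0.1227]
eef_rot: [-3.14, 0.001, 0.25]
force: [0.1, 0.5, -1.4]
grip_width: 0.0538
grip_force: 30.0
shift(now axes) [ 0.0003 -0.0008  0.0897] | rot [-0.0012  0.0009  0.0018] | shift(after rot) [ 0.0002 -0.0009  0.0897] dist 0.090 q6 end 0.80
```

Place, release, and retreat out of the top camera's view.

Converted, 0.04 m is 0.8, 0.035 m is 0.7.

```bash
python3 -m crank '{"increments": [[0,0,0.8,0,0,0],[0,0,0.7,0,0,0],[0,0,0.22,0,0,0],[0,0,0.06,0,0,0],[0,0,0,0,0,0],[0,0,0,0,0,0]]}'
python3 -m crank '{"increments": [[0,0,0,0,0,0],[0,0,0,0,0,0],[0,0,0,0,0,0],[0,0,0,0,0,0]]}' 0.085
python3 -m crank '{"increments": [[0,0,-0.6,0,0,0],[0,0,-0.8,0,0,0],[0,0,-0.8,0,0,0],[-0.8,0,-0.6,0,0,0],[-0.8,0.4,-0.4,0,0,0],[-0.8,0.4,-0.4,0,0,0],[-0.6,0.6,0,0,0,0],[-0.6,0.6,0,0,0,0],[-0.6,0.6,0,0,0,0],[0,0,0,0,0,0]]}'
cat > ck.py <<'E'
from h import *
t=cam("top");s=cam("scene");cv2.imwrite("pics/fin.png",t["pixels"])
for a,b,R,g in(('brush','brush_pad',.1,[.425,.3355,-.013]),('long_tree','long_pad',.115,[.593,-.3225,3.39]),('short_tree','short_pad',.085,[.655,.1125,3.421])):
    for n,cs in(('both',[t,s]),('top',[t]),('scene',[s])):
        q,f=fit(cs,a,[*g,.003],R,.003);print(a,n,(q[:3]-g),'%.3f'%f)
E
python3 ck.py; python3 tin.py .4713 .1132
```

```text
time_s: 22.3
ee_pos: [0.5705, -0.3292, 0.0368]
eef_rot: [3.14, -0.002, 0.25]
force: [-0.7, -0.5, -1.1]
grip_width: 0.054
grip_force: 30.0
time_s: 22.7
ee_pos: [0.5696, -0.3291, 0.0353]
eef_rot: [3.141, -0.0, 0.25]
force: [-0.2, 0.2, 0.1]
grip_width: 0.0821
grip_force: 0.0
time_s: 23.7
ee_pos: [0.3951, -0.5104, 0.2146]
eef_rot: [3.141, 0.001, 0.245]
force: [-0.4, 1.1, 0.1]
grip_width: 0.085
grip_force: 0.0
brush both [ 0.0025 -0.     -0.0078] 0.245
brush top [ 0.0007  0.     -0.0049] 0.211
brush scene [ 0.0025 -0.0003 -0.0161] 0.030
long_tree both [ 0.0026 -0.0014 -0.0168] 0.300
long_tree top [ 0.0035 -0.0032  0.0043] 0.113
long_tree scene [ 0.0029  0.0019 -0.0392] 0.167
short_tree both [ 0.001  -0.0001 -0.032 ] 0.304
short_tree top [ 0.002   0.0005 -0.0093] 0.164
short_tree scene [ 0.0012  0.0002 -0.0435] 0.134
tin [ 0.4723  0.1136  0.0132 -0.0004] 0.39359456830397055
tin [0.4743 0.1128 0.0097 0.    ] 0.26826196473551633
tin [0.4706 0.1123 0.1786 0.    ] 0.11653771760154741
```

View pics/fin.png

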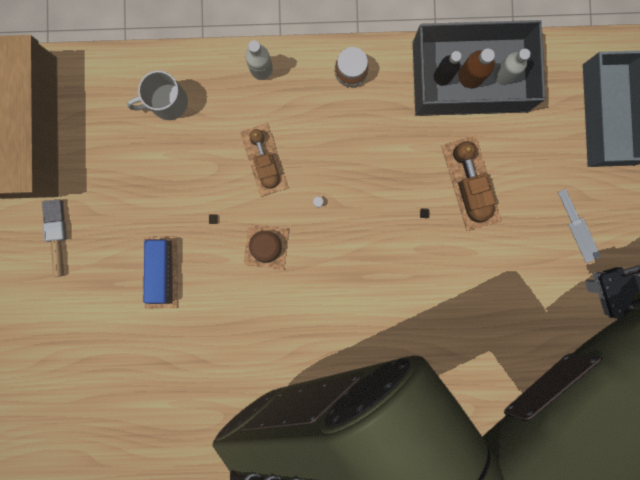

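The final top view shows all four seated on their outlines: brush (157,271), tin (265,246), short tree (264,160), long tree (473,182), toes towards the robot at the toe ends. Residuals are ≤4 mm and <0.05 rad, and the gripper is clear at (615,290).

```bash
python3 -m crank '{"increments": [[0,0,0,0,0,0],[0,0,0,0,0,0],[0,0,0,0,0,0]]}' && python3 -c "
from station import ctrl
print(ctrl.hand_in())"
```

```text
time_s: 24.2
ee_pos: [0.3987, -0.5064, 0.2151]
eef_rot: [3.141, -0.0, 0.251]
force: [0.8, -0.6, 0.7]
grip_width: 0.085
grip_force: 0.0
the job is handed in; nothing more can be done
None
```

I put the tin, brush and both shoe trees on their outlines and handed the job in at about 24 s; the last camera check had each within about 5 mm and 0.05 rad of its outline, but the hand-in did not report a verdict.

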